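# Set aside the biscuit tin that rocks

### The arm

A 6-joint arm with a two-finger parallel gripper is mounted at the origin on the work surface. World frame = base frame: x ahead of the robot, y to its left, z up, the work surface at z = 0. Lengths are in mm, angles in rad, forces in N, time in s.
With the tool pointing down it reaches from about 250 to 800 mm from the base axis. Payload 8.5 kg.
Tool frame: the origin (TCP) lies between the finger pads; the fingertips stand nose_length ahead of it and the grasp point (between the pads) lies 5 mm behind it (nose_length is the distance from the TCP to the fingertips, in mm); z points along the fingers, y is the direction in which the jaws open and shut (so a half turn about z gives the same grasp; the last joint's range is limited). The gripper opens to 85 mm and grips with 20 to 120 N. Pads are 22 mm wide; open, the fingers measure 114 mm over their backs; the gripper's body (76 mm by 85 mm) begins 54 mm behind the grasp point. The pads swing forward as they close: fully open they stand 13 mm farther back than shut.
Start: joints at [1.144, 0.238, -0.013, 1.319, 0, 1.571], TCP at [217.31, 477.867, 245.276] pointing down, gripper open.
Joint ranges: [-2.66, 2.66], [-1.03, 1.9], [-1.14, 1.46], [-1.82, 2.27], [-1.45, 1.34], [-3.14, 3.14]. Speed limits (rad/s): [2.22, 2.22, 2.79, 3.14, 3.14, 3.14].

### API

Orientations are given as a unit quaternion [w, x, y, z].
In Python, from plant import get_state, snapshot, finish_job, find_in, place_of, nose_length gives the robot as it stands. The module is installed in compiled form; this text tells all that it offers.
- The arm moves only by the tool drive_tool, never from a script. Its argument "rows" is a list of rows, each a list of 7 numbers: the shift along the tool's x, y, z in units of 0.8 m (1.0 is 0.8 m), then the turn, a rotation vector about the tool's x, y, z in units of pi rad (1.0 is pi rad), then the closure in counts, from 0 (fully open) to 255 (shut). In form: [[tx, ty, tz, rx, ry, rz, grip], ...]. A call has 1 to 10 rows; each row is the pose to reach, as a shift and turn from the pose commanded when the call began, along the tool's axes at that moment, turning the shorter way round; what a row does not reach only later rows make up. A row lasts 1/8 s, in which the tool goes at most 62.5 mm and 10.7 degrees, less where a joint would pass 70% of its speed; a pose out of reach is approached as far as the arm can. A call with a number of a shift or a turn outside -1 to 1 is refused whole. A call with a gripper value outside its range is refused whole. The fingers move at their own pace and stop on an object; the grip force is fixed at half the most. Time passes only in rows, so rows that repeat a pose let the fingers close. It gives the time, the measured TCP pose, the force and the opening at its end, in the units of the state.
- get_state(): the state, without advancing time (a new reading comes with each control period).
- snapshot(name): name is "side" or "top" or "wrist"; returns a dict with "pixels" (384x512x3 uint8, red, green, blue), "vfov" (degrees; the focal length in pixels is half the picture's height over the tangent of half this angle, whatever the lens; pixels are square), "cx", "cy" (the principal point, pixels), "position" and "rotation" of the camera in the world. Camera axes: x right, y up, looking along -z (the intrinsics and any distortion apply to the point x, -y, -z); pixel columns grow to the right and rows downward; lengths in mm; the calibration is good to about 2 mm. A picture is of the moment at which its call begins. There is no depth.
- finish_job(): hands the job in, once; it reports no verdict.
Trained networks look in a picture, given as the dict that the camera call returned (one of the last four; its "shot" number tells which), for a name from the list of things; names that differ only in an ending like _2 or _b are one class to them, and where a whole thing is asked for, a point or a joint stands for the part that bears it (a point fixed in the world has none). Each returns a list of dicts, best first, with "p" (0 to 1); they miss things now and then, are a little off and sometimes report something else, mostly with a low value. They report only what shows in the picture. A call takes as long as a camera call. They do not tell look-alikes from the thing itself.
- find_in(query, picture): "at" ([column, row] in pixels, amid what is visible of it).
- place_of(query, picture): "at" ([column, row] in pixels: a listed point, or the origin of a listed thing).
The state is a dict: "time_s": time; "joint_positions": joint angles; "joint_velocities": joint speeds; "joint_torque": joint torques, N m; "tool_pos": TCP position; "eef_rot": TCP orientation; "ft_force": force on the tool from outside, world axes, zero at the start; "wrist_torque": the same for the moment, N m; "width": finger opening in mm.
Only numpy, scipy, OpenCV 4.12 (cv2) and the standard library are available. Lean on these libraries where they do the work, as an engineer would, in place of code of your own. Each camera call takes 0.05 s, during which the arm holds its last target.

### The job

One of the two flat white tins with red lids rocks on the counter because its base is bulged; they look the same from above, so press down with closed fingers on the lid near its rim to find it, and be sure to press the bad one until it clearly rocks. Then lift the rocking tin by its knob and set it down, without dropping it, standing inside the green tray. Leave the steady tin in its place, and tip neither over.

Things in the scene. Friction and masses are not known exactly. Their poses are not given: they have to be found in the camera images.
- tin_one: One of two look-alike flat round tins, white with a fixed red lid, about 0.25 kg, 120 mm across, flat lid 19 mm above the counter, and on its centre an upright round white knob 24 mm across, 25 mm tall (top at 44 mm). Origin: centre of the underside, z up. The sound one of the two has a flat base and stays level when pressed. Press to tell which it is.
- tin_two: The other look-alike, same sizes and origin. One of the two has a base bulged 7 mm: it stands level on a spot 20 mm across; a press of 1 to 3 N on the lid some 47 mm from its centre tilts it about 8 degrees, the pressed place sinking about 5 mm until the base's rim meets the counter; let go, it stands level again.
- tray: Low open green wooden tray, fixed to the counter, 220 x 220 mm outside, walls 8 mm thick, rim 26 mm above the counter; inner floor 204 x 204 mm, 8 mm above the counter, empty. Origin: centre of its underside, at counter height; x and y along its sides, z up.
Not all that is in view belongs to the job. Leave any orange, purple or turquoise look-alike of the tin_one alone.

How it is judged (in metres and radians):
On the way:
1. the fingers press the rocking tin near its rim, still in its place on the counter, so that it rocks by more than 4 degrees (contact force between the fingers and tin_two above 0.2 N and angle between tin_two's own z axis and vertical above 0.07 rad and horizontal distance between the grasp point and tin_two above 0.02 m and height (world z) of tin_two below 0.008 m and distance of tin_two from where it was at the start of the episode below 0.04 m), for 0.1 s.
At the end, for the whole second after the job is handed in: The rocking tin stands released and at rest on the tray's floor inside its walls, upright (within about 11 degrees, its own play); the steady tin stands upright within 30 mm of where it was (x of tin_two in the frame of tray between -0.065 and 0.065 m and y of tin_two in the frame of tray between -0.065 and 0.065 m and z of tin_two in the frame of tray below 0.014 m and angle between tin_two's own z axis and vertical below 0.2 rad and linear speed of tin_two below 0.03 m/s and distance of tin_one from where it was at the start of the episode below 0.03 m and angle between tin_one's own z axis and vertical below 0.1 rad); the robot touches nothing.
It fails at once if a tin is tipped over (more than 35 degrees) (angle between any of tin_one, tin_two's own z axis and vertical above 0.61 rad).
It fails at once if the rocking tin is dropped or thrown (falls free faster than 0.7 m/s, a fall of 25 mm or more) (linear speed of tin_two above 0.7 m/s and contact force between the fingers and tin_two below 0.05 N).
It also fails if it takes over 64 s, if anything falls off the work surface, if the arm or the gripper's body presses on something with over 40 N, if the wrist force passes 120 N, or if a joint passes its speed limit or range.

## Working session

There is one attempt and no reset: what is moved stays moved. The work goes in short steps, Python scripts to look and compute and a tool call to move; the robot and the scene stay as the last step left them, time stands still between calls to the robot, and variables do not carry over. Pictures are saved under pics/ and viewed, and the job is handed in when it is done.

Besides the shell and the picture viewer there is one more tool, called after "Emit:" by a JSON object that holds its "fn" and its "kwargs". drive_tool: Moves the arm, as the interface text tells. Its arguments: {"type":"object","properties":{"rows":{"type":"array","items":{"type":"array","items":{"type":"number"}}}},"required":["rows"]}

```bash
mkdir -p pics
cat > h.py <<'E'
import numpy as np, cv2
from plant import *
def ray(s,px):
    f=s["pixels"].shape[0]/2/np.tan(np.radians(s["vfov"])/2)
    d=np.array([(px[0]-s["cx"])/f,-(px[1]-s["cy"])/f,-1.0])
    return np.array(s["position"]),np.array(s["rotation"]).reshape(3,3)@d
def onz(s,px,z):
    p,d=ray(s,px); return p+d*(z-p[2])/d[2]
def proj(s,P):
    f=s["pixels"].shape[0]/2/np.tan(np.radians(s["vfov"])/2)
    c=np.array(s["rotation"]).reshape(3,3).T@(np.array(P)-np.array(s["position"]))
    return [s["cx"]+f*c[0]/-c[2], s["cy"]-f*c[1]/-c[2]]
def save(s,n): cv2.imwrite("pics/"+n+".png",s["pixels"][:,:,::-1])
E
python3 - <<'E'
from h import *
st=get_state(); print({k:np.round(v,3).tolist() for k,v in st.items()}, nose_length if not callable(nose_length) else nose_length())
for n in ["top","side"]:
    s=snapshot(n); save(s,n+"0"); print(n,[k for k in s],s["vfov"],s["cx"],s["cy"],s["position"],s["rotation"], {k:s[k] for k in s if k not in("pixels","position","rotation")})
    for q,z in [("tin_one",0),("tin_two",0),("tray",0)]:
        for r in place_of(q,s)[:5]: print(q,np.round(r["at"],1),round(r["p"],2),np.round(onz(s,r["at"],z),1))
E
```

```text
{'time_s': 0.0, 'joint_positions': [1.144, 0.239, -0.014, 1.319, -0.0, 1.571], 'joint_velocities': [0.0, -0.001, 0.001, 0.0, -0.001, -0.001], 'joint_torque': [0.003, -53.877, 34.644, 0.018, 0.0, 0.0], 'tool_pos': [217.168, 477.53, 244.684], 'eef_rot': [-0.0, 0.212, 0.977, -0.001], 'ft_force': [-1.031, 0.309, -0.229], 'wrist_torque': [-0.028, 0.016, 0.066], 'width': 85.278} 14.0
top ['pixels', 'vfov', 'cx', 'cy', 'position', 'rotation', 'shot'] 56.71628530668013 259.01715104111355 196.9809699454223 [4.27862760e+02 6.99489760e-01 8.54595728e+02] [-0.70085834 -0.0368839   0.02770586  0.71180724] {'vfov': 56.71628530668013, 'cx': 259.01715104111355, 'cy': 196.9809699454223, 'shot': 1}Traceback (most recent call last):
  File "<stdin>", line 6, in <module>
  File "h.py", line 8, in onz
    p,d=ray(s,px); return p+d*(z-p[2])/d[2]
        ~~~^^^^^^
  File "h.py", line 6, in ray
    return np.array(s["position"]),np.array(s["rotation"]).reshape(3,3)@d
                                   ~~~~~~~~~~~~~~~~~~~~~~~~~~~~~~~^^^^^
ValueError: cannot reshape array of size 4 into shape (3,3)
```

```bash
sed -i 's/np.array(s\["rotation"\]).reshape(3,3)/R(s["rotation"])/' h.py
cat >> h.py <<'E'
from scipy.spatial.transform import Rotation as Ro
def R(q): return Ro.from_quat(np.roll(q,-1)).as_matrix()
E
python3 - <<'E'
from h import *
for n in ["top","side"]:
    s=snapshot(n); save(s,n+"0"); print(n,np.round(s["position"]),np.round(R(s["rotation"]),2).tolist())
    for q,z in [("tin_one",0),("tin_two",0),("tray",0)]:
        for r in place_of(q,s)[:5]: print(q,np.round(r["at"],1),round(r["p"],2),np.round(onz(s,r["at"],z),1))
E
```

```text
top [428.   1. 855.] [[-0.01, 1.0, -0.09], [-1.0, -0.02, -0.01], [-0.01, 0.09, 1.0]]
tin_one [237.3 199.4] 0.89 [501.2  63.7   0. ]
tin_one [207.4 278.1] 0.88 [315.4 136.3   0. ]
tin_one [298.2 256. ] 0.67 [364.1 -79.7   0. ]
tin_one [286.2 128.9] 0.65 [672.9 -58.    0. ]
tin_two [162.7 212.1] 0.56 [473.4 244.1   0. ]
side [ 394. -629.  582.] [[0.99, 0.09, -0.12], [-0.15, 0.65, -0.74], [0.01, 0.75, 0.66]]
tin_one [339.9 214. ] 0.9 [671.  -57.9   0. ]
tin_one [182.4 173.1] 0.88 [311.7 144.2   0. ]
tin_one [206.2 234.6] 0.66 [365. -81.   0.]
tin_one [256.8 187.7] 0.57 [494.7  60.5   0. ]
tin_two [242.2 148.6] 0.71 [477.6 237.2   0. ]
tray [302.4 315.5] 0.83 [ 525.6 -297.8    0. ]
```

View pics/top0.png

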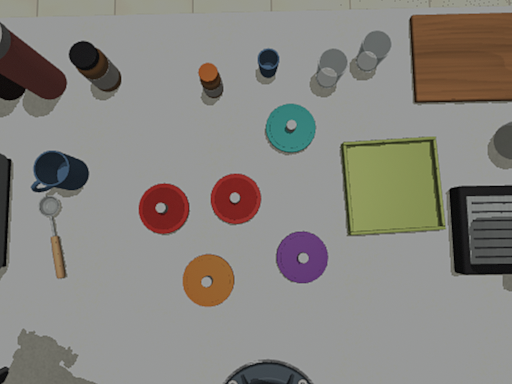

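View pics/side0.png

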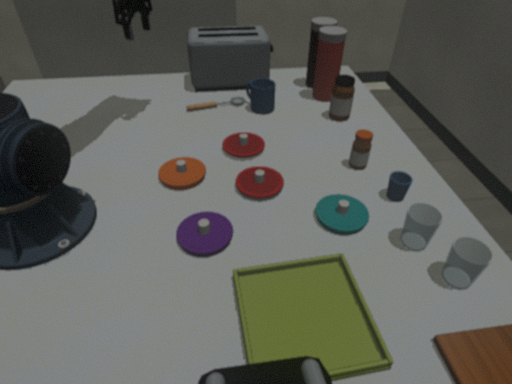

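```bash
cat >> h.py <<'E'
def tins(s):
    hsv=cv2.cvtColor(s["pixels"],cv2.COLOR_RGB2HSV)
    m=(((hsv[...,0]<6)|(hsv[...,0]>174))&(hsv[...,1]>150)&(hsv[...,2]>60)).astype(np.uint8)
    out=[]
    cs,_=cv2.findContours(m,cv2.RETR_EXTERNAL,cv2.CHAIN_APPROX_NONE)
    for c in cs:
        if cv2.contourArea(c)<300: continue
        (x,y),ax,a=cv2.fitEllipse(cv2.convexHull(c)); out.append((np.round([x,y],1),np.round(ax,1),np.round(onz(s,(x,y),17),1)))
    return out
E
python3 - <<'E'
from h import *
for n in ["top","side"]:
    s=snapshot(n); print(n)
    for t in tins(s): print(*t)
    hsv=cv2.cvtColor(s["pixels"],cv2.COLOR_RGB2HSV)
    m=((hsv[...,0]>26)&(hsv[...,0]<45)&(hsv[...,1]>90)).astype(np.uint8)
    cs,_=cv2.findContours(m,cv2.RETR_EXTERNAL,cv2.CHAIN_APPROX_NONE)
    c=max(cs,key=cv2.contourArea); q=cv2.approxPolyDP(cv2.convexHull(c),10,True)[:,0]
    for p in q: print(p,np.round(onz(s,p,26),1))
    print(np.mean([onz(s,p,26) for p in q],axis=0))
E
```

```text
top
[163.4 208.2] [48.9 50. ] [481.6 237.7  17. ]
[235.3 198.4] [49.2 49.5] [502.2  67.2  17. ]
[435 137] [ 639.3 -406.5   26. ]
[444 228] [ 425.2 -414.3   26. ]
[349 234] [ 414.7 -195.6   26. ]
[341 145] [ 624.1 -184.7   26. ]
[ 525.82599809 -300.26917962   26.        ]
side
[259.1 181.8] [28.9 45.9] [500.6  62.2  17. ]
[243.2 144.5] [21.9 40.2] [480.1 231.9  17. ]
[342 255] [ 627.  -195.6   26. ]
[389 367] [ 629.6 -415.    26. ]
[329 381] [ 533.8 -421.7   26. ]
[249 364] [ 420.8 -380.5   26. ]
[234 270] [ 414.5 -202.7   26. ]
[ 525.14869322 -323.09681975   26.        ]
```

```bash
cat >> h.py <<'E'
def rel(P,yaw=None):
    "shift (units) from measured TCP to P; yaw: desired world angle of tool y axis, tool pointing down"
    st=get_state(); M=R(st["eef_rot"]); d=M.T@(np.array(P)-st["tool_pos"])/800
    w=np.zeros(3)
    if yaw is not None:
        best=None
        for k in (0,np.pi):
            y=np.array([np.cos(yaw+k),np.sin(yaw+k),0]);z=np.array([0,0,-1.]);T=np.c_[np.cross(y,z),y,z]
            v=Ro.from_matrix(M.T@T).as_rotvec()/np.pi
            if best is None or np.linalg.norm(v)<np.linalg.norm(best): best=v
        w=best
    print("row",np.round(d,4),np.round(w,4),"len mm",np.round(np.linalg.norm(d)*800),"tcp",np.round(st["tool_pos"],1),"j",np.round(st["joint_positions"],2),"yaw tool y",np.round(np.degrees(np.arctan2(M[1,1],M[0,1])),1),"F",np.round(st["ft_force"],2),"w",round(st["width"],1),"t",st["time_s"])
E
python3 - <<'E'
from h import *
rel([480,235,180]); print(np.round(R(get_state()["eef_rot"]),3))
E
```

```text
row [-0.4246 -0.1404  0.0816] [0. 0. 0.] len mm 364.0 tcp [217.3 477.9 245.3] j [ 1.14  0.24 -0.01  1.32  0.    1.57] yaw tool y 65.6 F [ 0.35  0.25 -0.17] w 85.1 t 0.6
[[-0.91   0.414 -0.   ]
 [ 0.414  0.91  -0.   ]
 [ 0.    -0.    -1.   ]]
```

Emit:
{"fn": "drive_tool", "kwargs": {"rows": [[-0.425,-0.14,0.08,0,0,0,255],[-0.425,-0.14,0.08,0,0,0,255],[-0.425,-0.14,0.08,0,0,0,255],[-0.425,-0.14,0.08,0,0,0,255],[-0.425,-0.14,0.08,0,0,0,255],[-0.425,-0.14,0.08,0,0,0,255],[-0.425,-0.14,0.08,0,0,0,255],[-0.425,-0.14,0.08,0,0,0,255]]}}

```text
time_s: 1.6
tool_pos: [480.3, 235.1, 181.2]
eef_rot: [-0.0, 0.212, 0.977, -0.0]
ft_force: [0.0, -0.4, 0.2]
width: -0.3
```

Run:
```python
from h import *
rel([480,235,180])
for n in ["wrist","top"]:
    s=snapshot(n); save(s,n+"1"); print(n,np.round(s["position"]))
    for t in tins(s): print(*t)
```

```text
row [ 0.0003 -0.0002  0.0015] [0. 0. 0.] len mm 1.0 tcp [480.3 235.1 181.2] j [ 0.46  0.28 -0.12  1.17  0.    0.88] yaw tool y 65.5 F [ 0.02 -0.42  0.2 ] w -0.3 t 1.6
wrist [415. 264. 310.]
[101.2 265.6] [105.9 124.4] [498.3  67.6  17. ]
[257.7 181.6] [102.6 112. ] [484.6 239.2  17. ]
top [428.   1. 855.]
[163.5 208.1] [48.9 49.9] [481.8 237.5  17. ]
[235.3 198.4] [49.2 49.5] [502.2  67.2  17. ]
```

View pics/wrist1.png

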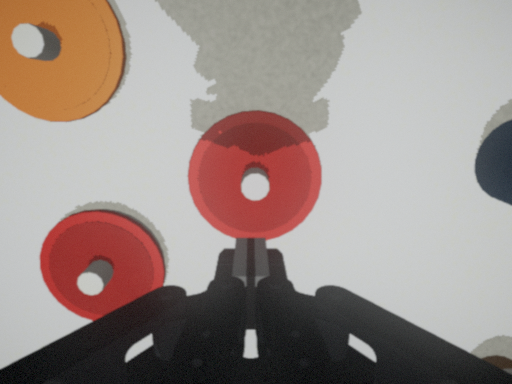

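View pics/top1.png

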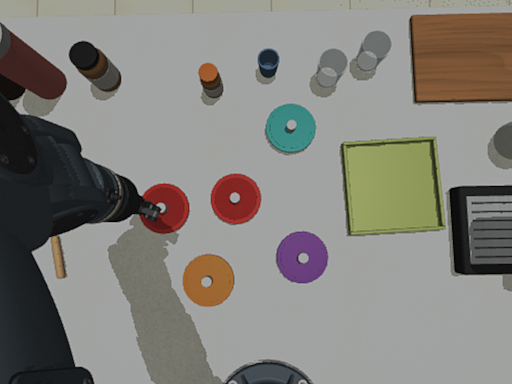

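Run:
```python
from h import *
s=snapshot("wrist")
print(onz(s,(255,175),17),onz(s,(255.5,187),44),onz(s,(91,283),44),onz(s,(103,266),17), np.round(R(s["rotation"]),2).tolist())
for r in place_of("tin_one",s): print(r, onz(s,r["at"],0))
s=snapshot("top")
print(onz(s,(160.5,208.5),44),onz(s,(235,198),44))
M=R(get_state()["eef_rot"])
print("proj of TCP",proj(snapshot("wrist"),get_state()["tool_pos"]))
```

```text
[477.87632813 240.30855944  17.        ] [481.36652017 238.78136832  44.        ] [501.69322751  69.00746907  44.        ] [499.46755402  69.66681708  17.        ] [[0.41, -0.87, -0.26], [0.91, 0.4, 0.12], [0.0, -0.28, 0.96]]
{'at': [55.6, 49.5], 'p': 0.97} [311.53192112 129.05233628   0.        ]
{'at': [104.0, 261.6], 'p': 0.6} [500.54366565  61.92750265   0.        ]
[479.37099145 236.71059651  44.        ] [500.76643492  65.7112755   44.        ]
proj of TCP [np.float64(252.75635268303955), np.float64(270.60922525521687)]
```

Run:
```python
from h import *
rel([438.6,257,60])
```

```text
row [0.058  0.0025 0.152 ] [0. 0. 0.] len mm 130.0 tcp [480.  236.  181.6] j [ 0.46  0.28 -0.12  1.17  0.    0.88] yaw tool y 65.6 F [ 0.36 -0.09  0.03] w -0.2 t 1.9
```

Emit:
{"fn": "drive_tool", "kwargs": {"rows": [[0.058,0.0025,0.0,0,0,0,255],[0.058,0.0025,0.05,0,0,0,255],[0.058,0.0025,0.1,0,0,0,255],[0.058,0.0025,0.15,0,0,0,255],[0.058,0.0025,0.175,0,0,0,255],[0.058,0.0025,0.175,0,0,0,255]]}}

```text
time_s: 2.65
tool_pos: [437.8, 256.0, 40.2]
eef_rot: [-0.001, 0.211, 0.977, -0.001]
ft_force: [1.8, 0.8, 0.9]
width: -0.1
```

Run:
```python
from h import *
rel([438.6,257,33])
s=snapshot("wrist"); save(s,"wrist2"); s=snapshot("side"); save(s,"side2")
```

```text
row [-0.0005  0.0015  0.009 ] [0. 0. 0.] len mm 7.0 tcp [437.8 256.   40.2] j [ 0.53  0.37 -0.4   0.81 -0.    0.96] yaw tool y 65.6 F [1.76 0.8  0.87] w -0.1 t 2.65
```

View pics/wrist2.png

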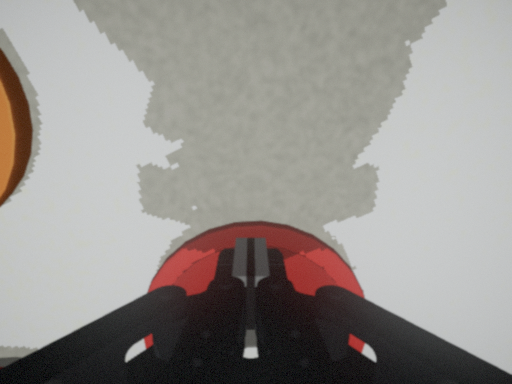

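Emit:
{"fn": "drive_tool", "kwargs": {"rows": [[0,0,0.003,0,0,0,255],[0,0,0.006,0,0,0,255],[0,0,0.009,0,0,0,255],[0,0,0.009,0,0,0,255]]}}

```text
time_s: 3.25
tool_pos: [439.0, 256.1, 34.0]
eef_rot: [-0.0, 0.212, 0.977, -0.0]
ft_force: [-0.2, 0.5, 1.1]
width: 0.1
```

Run:
```python
from h import *
rel([438.6,257,33])
s=snapshot("wrist"); save(s,"wrist3"); rel([438,257,31])
```

```text
row [0.0009 0.0008 0.0013] [0. 0. 0.] len mm 1.0 tcp [439.  256.1  34. ] j [ 0.53  0.38 -0.41  0.79 -0.    0.96] yaw tool y 65.5 F [-0.18  0.51  1.09] w 0.1 t 3.25
row [0.0015 0.0005 0.0038] [0. 0. 0.] len mm 3.0 tcp [439.  256.1  34. ] j [ 0.53  0.38 -0.41  0.79 -0.    0.96] yaw tool y 65.5 F [-0.49 -0.48  0.71] w -0.0 t 3.3
```

View pics/wrist3.png

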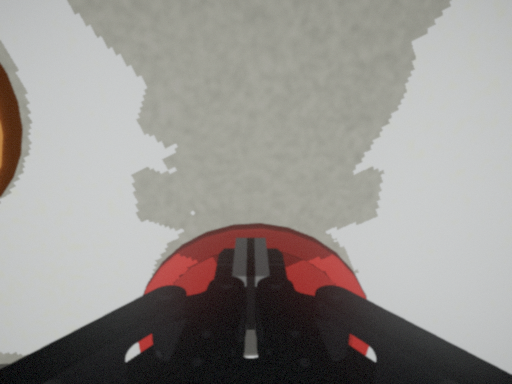

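Emit:
{"fn": "drive_tool", "kwargs": {"rows": [[0,0,0.002,0,0,0,255],[0,0,0.003,0,0,0,255],[0,0,0.003,0,0,0,255]]}}

```text
time_s: 3.68
tool_pos: [439.0, 256.2, 31.6]
eef_rot: [-0.0, 0.212, 0.977, -0.0]
ft_force: [-1.0, 0.3, 1.0]
width: -0.2
```

Run:
```python
from h import *
s=snapshot("wrist"); save(s,"wrist4"); rel([438,257,31])
```

```text
row [0.0016 0.0004 0.0008] [0. 0. 0.] len mm 1.0 tcp [439.  256.2  31.7] j [ 0.53  0.38 -0.41  0.78 -0.    0.96] yaw tool y 65.5 F [-0.85  0.84  1.26] w -0.1 t 3.725
```

Emit:
{"fn": "drive_tool", "kwargs": {"rows": [[0,0,0.0015,0,0,0,255],[0,0,0.0025,0,0,0,255],[0,0,0.0025,0,0,0,255]]}}

```text
time_s: 4.1
tool_pos: [439.0, 256.1, 29.6]
eef_rot: [-0.0, 0.212, 0.977, -0.0]
ft_force: [-0.9, 0.2, 0.5]
width: -0.2
```

Run:
```python
from h import *
s=snapshot("wrist"); save(s,"wrist5"); rel([438,257,29]); s=snapshot("side"); save(s,"side5"); rel([438,257,29])
a=cv2.imread("pics/wrist5.png")
```

```text
row [0.0016 0.0004 0.0008] [0. 0. 0.] len mm 1.0 tcp [439.  256.1  29.6] j [ 0.53  0.38 -0.41  0.78 -0.    0.96] yaw tool y 65.5 F [-2.42  0.36  0.67] w 0.1 t 4.15
row [0.0016 0.0004 0.0008] [0. 0. 0.] len mm 1.0 tcp [439.  256.2  29.7] j [ 0.53  0.38 -0.41  0.78 -0.    0.96] yaw tool y 65.5 F [-1.13  0.2   1.35] w 0.1 t 4.2
```

View pics/wrist5.png

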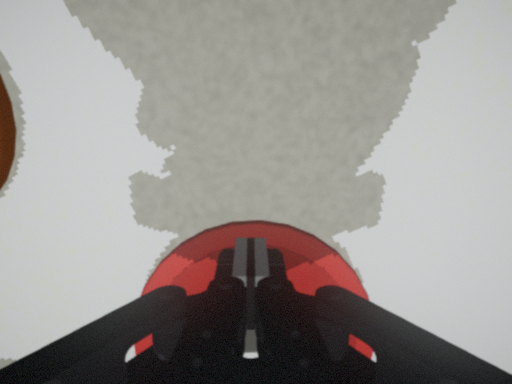

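View pics/side5.png

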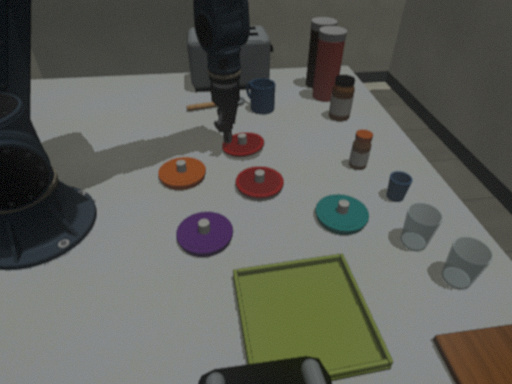

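Emit:
{"fn": "drive_tool", "kwargs": {"rows": [[0,0,0.0015,0,0,0,255],[0,0,0.0025,0,0,0,255],[0,0,0.0025,0,0,0,255]]}}

```text
time_s: 4.58
tool_pos: [439.1, 256.4, 28.3]
eef_rot: [0.0, 0.212, 0.977, 0.0]
ft_force: [-3.9, 0.0, 10.3]
width: -0.2
```

Run:
```python
from h import *
rel([438,257,29]); s=snapshot("side"); save(s,"side6"); rel([438,257,29])
t=snapshot("top"); save(t,"top6")
ims=[cv2.imread("pics/%s.png"%n)[100:200,190:310] for n in("side0","side5","side6")]
im2=[cv2.imread("pics/%s.png"%n)[160:260,110:230] for n in("top0","top1","top6")]
cv2.imwrite("pics/c6.png",cv2.resize(np.vstack([np.hstack(ims),np.hstack(im2)]),None,fx=2.2,fy=2.2,interpolation=cv2.INTER_CUBIC))
```

```text
row [ 0.0016  0.0001 -0.0008] [0. 0. 0.] len mm 1.0 tcp [439.1 256.4  28.3] j [ 0.53  0.38 -0.42  0.77  0.    0.96] yaw tool y 65.6 F [-3.86  0.02 10.26] w -0.2 t 4.575
row [ 0.0016  0.0002 -0.0009] [0. 0. 0.] len mm 1.0 tcp [439.1 256.4  28.3] j [ 0.53  0.38 -0.42  0.77  0.    0.96] yaw tool y 65.6 F [-3.8  -0.23  9.78] w -0.1 t 4.625
```

View pics/c6.png

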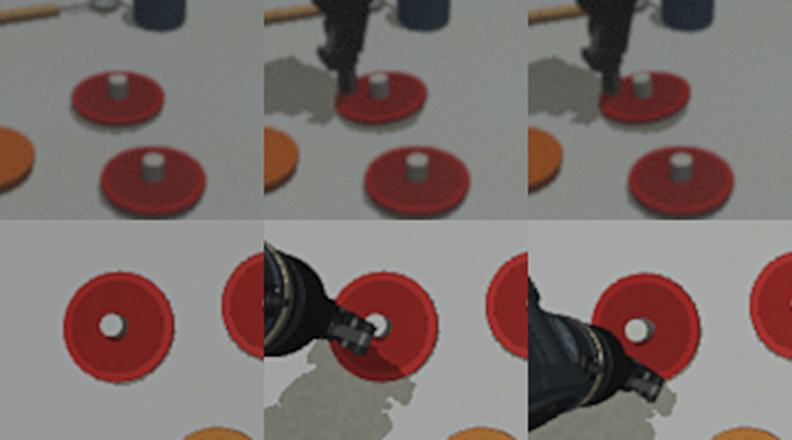

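Emit:
{"fn": "drive_tool", "kwargs": {"rows": [[0,0,-0.003,0,0,0,255],[0,0,-0.006,0,0,0,255],[0,0,-0.012,0,0,0,255],[0,0,-0.05,0,0,0,255],[0,0,-0.12,0,0,0,255],[0,0,-0.18,0,0,0,0],[0,0,-0.18,0,0,0,0],[0,0,-0.18,0,0,0,0],[0,0,-0.18,0,0,0,0]]}}

```text
time_s: 5.8
tool_pos: [438.3, 255.8, 170.5]
eef_rot: [-0.001, 0.212, 0.977, -0.001]
ft_force: [-0.3, 0.1, 0.3]
width: 72.4
```

Run:
```python
from h import *
for n in ["wrist","top","side"]:
    s=snapshot(n); save(s,n+"7"); print(n)
    for t in tins(s): print(*t)
rel([481,238,90])
```

```text
wrist
[ 79.9 285.9] [41.3 81.5] [463.3  65.6  17. ]
[258.9 229.6] [ 97.3 114.7] [481.  243.4  17. ]
top
[163.4 208.2] [48.8 50.1] [481.7 237.7  17. ]
[235.3 198.4] [49.2 49.5] [502.2  67.2  17. ]
side
[259.2 181.8] [28.9 45.8] [500.7  62.   17. ]
[243.2 144.5] [22.  39.9] [480.1 231.8  17. ]
row [-0.0576  0.0017  0.1009] [0. 0. 0.] len mm 93.0 tcp [438.6 255.9 170.7] j [ 0.53  0.25 -0.2   1.13 -0.    0.96] yaw tool y 65.5 F [ 0.01 -0.49 -0.37] w 85.6 t 5.95
```

View pics/wrist7.png

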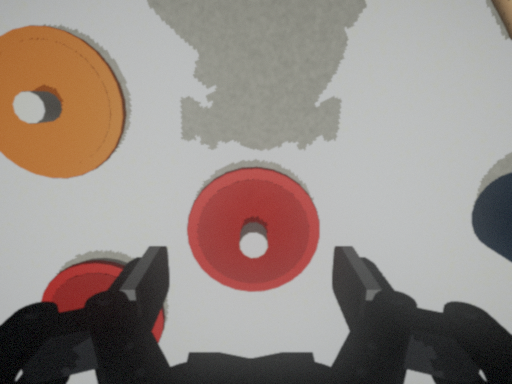

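View pics/side7.png

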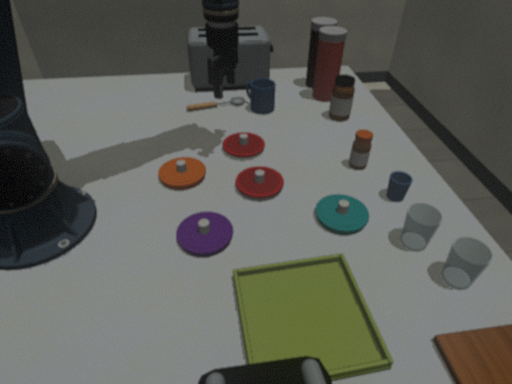

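Run:
```python
from h import *
s=snapshot("wrist"); print(onz(s,(254,245),44),onz(s,(253.5,229),17))
rel([481,238,90])
```

```text
[481.89927741 238.26221332  44.        ] [478.88335032 239.4019359   17.        ]
row [-0.0575  0.0015  0.1011] [0. 0. 0.] len mm 93.0 tcp [438.7 256.  170.9] j [ 0.53  0.25 -0.2   1.13 -0.    0.96] yaw tool y 65.5 F [0.28 0.01 0.46] w 85.6 t 6.0
```

Emit:
{"fn": "drive_tool", "kwargs": {"rows": [[-0.0575,0.0015,0.05,0,0,0,0],[-0.0575,0.0015,0.1,0,0,0,0],[-0.0575,0.0015,0.1,0,0,0,0]]}}

```text
time_s: 6.38
tool_pos: [479.4, 236.9, 88.9]
eef_rot: [-0.003, 0.212, 0.977, -0.002]
ft_force: [0.3, 0.8, 0.9]
width: 85.3
```

Run:
```python
from h import *
rel([481,238,35]);s=snapshot("wrist"); save(s,"wrist8")
```

```text
row [-0.0015  0.0024  0.0674] [0. 0. 0.] len mm 54.0 tcp [479.4 236.9  88.9] j [ 0.46  0.36 -0.26  0.96 -0.    0.89] yaw tool y 65.5 F [0.27 0.84 0.91] w 85.3 t 6.375
```

View pics/wrist8.png

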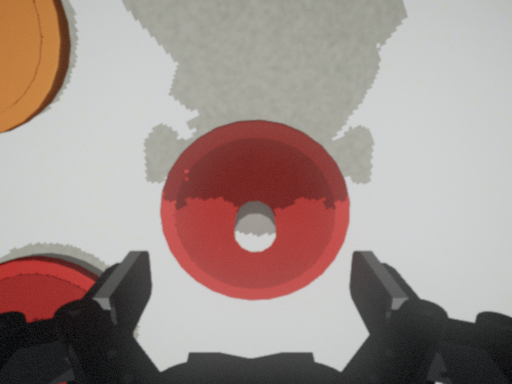

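Emit:
{"fn": "drive_tool", "kwargs": {"rows": [[0,0.001,0.03,0,0,0,0],[0,0.001,0.055,0,0,0,0],[0,0.001,0.068,0,0,0,0],[0,0.001,0.068,0,0,0,0]]}}

```text
time_s: 6.92
tool_pos: [481.8, 239.3, 37.9]
eef_rot: [0.0, 0.212, 0.977, 0.0]
ft_force: [0.3, 0.4, 0.8]
width: 85.3
```

Run:
```python
from h import *
rel([481,238,35]);s=snapshot("wrist"); save(s,"wrist9")
```

```text
row [ 0.0003 -0.0019  0.0037] [0. 0. 0.] len mm 3.0 tcp [481.8 239.3  37.9] j [ 0.46  0.41 -0.33  0.83 -0.    0.89] yaw tool y 65.6 F [0.35 0.45 0.77] w 85.3 t 6.925
```

View pics/wrist9.png

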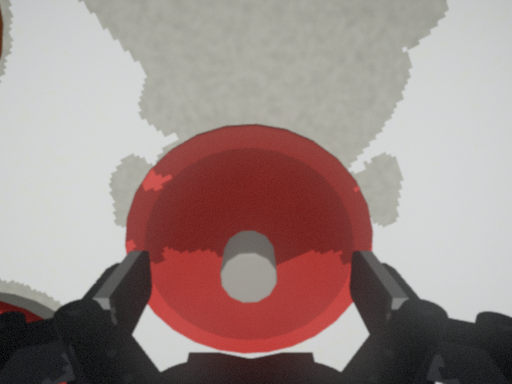

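Emit:
{"fn": "drive_tool", "kwargs": {"rows": [[0,-0.0005,0.002,0,0,0,120],[0,-0.0005,0.002,0,0,0,170],[0,-0.0005,0.002,0,0,0,255],[0,-0.0005,0.002,0,0,0,255],[0,-0.0005,0.002,0,0,0,255],[0,-0.0005,0.002,0,0,0,255]]}}

```text
time_s: 7.72
tool_pos: [481.7, 238.6, 36.2]
eef_rot: [0.0, 0.212, 0.977, 0.0]
ft_force: [-0.4, -0.7, 4.6]
width: 22.1
```

Run:
```python
from h import *
rel([481,238,35]);s=snapshot("wrist"); save(s,"wrist10");s=snapshot("side"); save(s,"side10")
```

```text
row [ 0.0005 -0.001   0.0014] [0. 0. 0.] len mm 1.0 tcp [481.7 238.6  36.2] j [ 0.46  0.41 -0.34  0.82 -0.    0.89] yaw tool y 65.5 F [-0.43 -0.66  4.57] w 22.1 t 7.725
```

View pics/wrist10.png

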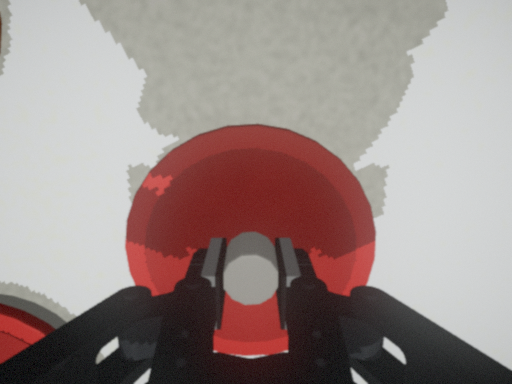

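Emit:
{"fn": "drive_tool", "kwargs": {"rows": [[0,0,-0.005,0,0,0,255],[0,0,-0.02,0,0,0,255],[0,0,-0.05,0,0,0,255],[0,0,-0.08,0,0,0,255],[0,0,-0.11,0,0,0,255],[0,0,-0.11,0,0,0,255]]}}

```text
time_s: 8.57
tool_pos: [482.7, 239.2, 125.7]
eef_rot: [0.001, 0.212, 0.977, 0.001]
ft_force: [0.5, 0.8, -3.9]
width: 22.2
```

Run:
```python
from h import *
rel([525,-303,124]);s=snapshot("side"); save(s,"side11")
```

```text
row [-0.3287 -0.595   0.0012] [0. 0. 0.] len mm 544.0 tcp [482.7 239.2 125.7] j [ 0.46  0.33 -0.21  1.03 -0.    0.89] yaw tool y 65.5 F [ 0.46  0.84 -3.9 ] w 22.2 t 8.575
```

View pics/side11.png

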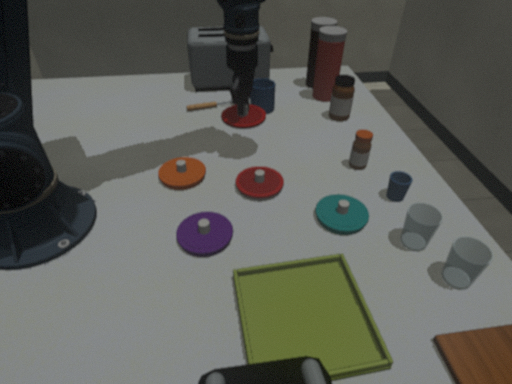

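Emit:
{"fn": "drive_tool", "kwargs": {"rows": [[-0.01,-0.018,0,0,0,0,255],[-0.03,-0.054,0,0,0,0,255],[-0.055,-0.1,0,0,0,0,255],[-0.08,-0.146,0,0,0,0,255],[-0.105,-0.19,0,0,0,0,255],[-0.13,-0.236,0,0,0,0,255],[-0.155,-0.28,0,0,0,0,255],[-0.18,-0.326,0,0,0,0,255],[-0.2,-0.362,0,0,0,0,255],[-0.21,-0.38,0,0,0,0,255]]}}

```text
time_s: 9.88
tool_pos: [507.6, -109.7, 122.7]
eef_rot: [-0.001, 0.213, 0.977, -0.0]
ft_force: [0.3, -0.1, -3.2]
width: 22.0
```

Run:
```python
from h import *
rel([525,-303,124])
```

```text
row [-0.1202 -0.2107 -0.0017] [0. 0. 0.] len mm 194.0 tcp [ 507.6 -109.7  122.7] j [-0.21  0.3  -0.25  1.02 -0.    0.22] yaw tool y 65.4 F [ 0.3  -0.05 -3.24] w 22.0 t 9.875
```

Emit:
{"fn": "drive_tool", "kwargs": {"rows": [[-0.015,-0.026,0,0,0,0,255],[-0.04,-0.07,0,0,0,0,255],[-0.065,-0.114,0,0,0,0,255],[-0.09,-0.158,0,0,0,0,255],[-0.11,-0.193,0,0,0,0,255],[-0.12,-0.21,0,0,0,0,255],[-0.12,-0.21,0,0,0,0,255]]}}

```text
time_s: 10.75
tool_pos: [526.1, -300.6, 123.0]
eef_rot: [-0.001, 0.212, 0.977, 0.0]
ft_force: [0.2, 0.7, -2.8]
width: 22.1
```

Run:
```python
from h import *
rel([525,-303,46])
for n in["side","top"]: s=snapshot(n); save(s,n+"12")
```

```text
row [-0.0002 -0.0033  0.0963] [0. 0. 0.] len mm 77.0 tcp [ 526.1 -300.6  123. ] j [-0.52  0.44 -0.04  1.1   0.   -0.09] yaw tool y 65.5 F [ 0.23  0.73 -2.83] w 22.1 t 10.75
```

View pics/side12.png

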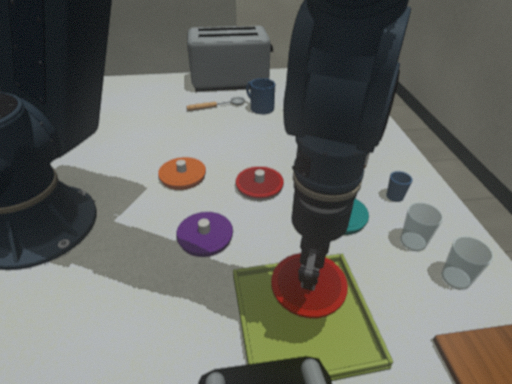

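View pics/top12.png

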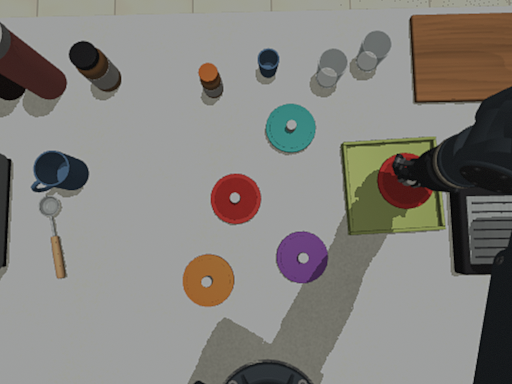

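Emit:
{"fn": "drive_tool", "kwargs": {"rows": [[0,-0.001,0.02,0,0,0,255],[0,-0.002,0.045,0,0,0,255],[0,-0.003,0.07,0,0,0,255],[0,-0.003,0.085,0,0,0,255],[0,-0.003,0.093,0,0,0,255],[0,-0.003,0.093,0,0,0,255],[0,-0.003,0.093,0,0,0,255]]}}

```text
time_s: 11.72
tool_pos: [525.9, -302.7, 49.9]
eef_rot: [0.0, 0.212, 0.977, -0.0]
ft_force: [-0.4, -1.0, -3.0]
width: 22.1
```

Run:
```python
from h import *
rel([525,-303,44.5])
```

```text
row [ 0.0009 -0.0008  0.0068] [0. 0. 0.] len mm 6.0 tcp [ 525.9 -302.7   49.9] j [-0.52  0.5  -0.14  0.93 -0.   -0.1 ] yaw tool y 65.6 F [-0.41 -0.95 -2.98] w 22.1 t 11.725
```

Emit:
{"fn": "drive_tool", "kwargs": {"rows": [[0,0,0.002,0,0,0,255],[0,0,0.004,0,0,0,255],[0,0,0.006,0,0,0,255],[0,0,0.006,0,0,0,255]]}}

```text
time_s: 12.22
tool_pos: [525.4, -302.5, 44.4]
eef_rot: [-0.0, 0.212, 0.977, -0.0]
ft_force: [-0.3, 0.5, -3.6]
width: 21.9
```

Emit:
{"fn": "drive_tool", "kwargs": {"rows": [[0,0,0.001,0,0,0,255],[0,0,0.001,0,0,0,255]]}}

```text
time_s: 12.48
tool_pos: [525.6, -302.6, 44.2]
eef_rot: [0.0, 0.212, 0.977, -0.0]
ft_force: [-0.6, 0.5, 3.4]
width: 21.7
```

Emit:
{"fn": "drive_tool", "kwargs": {"rows": [[0,0,0,0,0,0,150],[0,0,0,0,0,0,100],[0,0,0,0,0,0,60],[0,0,0,0,0,0,60],[0,0,0,0,0,0,60]]}}

```text
time_s: 13.1
tool_pos: [525.5, -302.5, 43.7]
eef_rot: [-0.0, 0.212, 0.977, -0.0]
ft_force: [0.0, 0.4, 0.0]
width: 65.8
```

Run:
```python
from h import *
rel([525,-303,150]); s=snapshot("wrist"); save(s,"wrist13")
```

```text
row [ 0.0003 -0.0008 -0.1329] [0. 0. 0.] len mm 106.0 tcp [ 525.5 -302.5   43.7] j [-0.52  0.5  -0.15  0.92 -0.   -0.1 ] yaw tool y 65.5 F [0.03 0.35 0.04] w 65.8 t 13.1
```

View pics/wrist13.png

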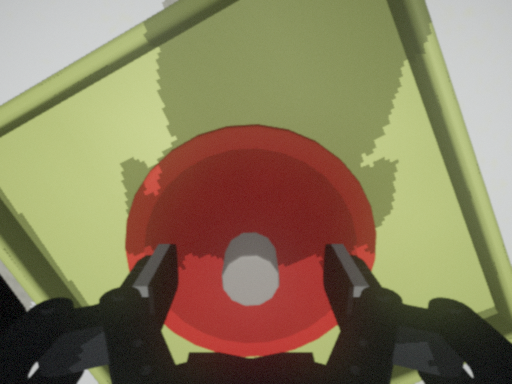

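The tin has been released in the tray, and the fingers are clear of the knob. Next I raise the arm straight up.

Emit:
{"fn": "drive_tool", "kwargs": {"rows": [[0,0,-0.02,0,0,0,60],[0,0,-0.06,0,0,0,60],[0,0,-0.12,0,0,0,60],[0,0,-0.19,0,0,0,60],[0,0,-0.25,0,0,0,60],[0,0,-0.25,0,0,0,60],[0,0,-0.25,0,0,0,60]]}}

```text
time_s: 14.02
tool_pos: [525.3, -302.5, 244.1]
eef_rot: [0.0, 0.212, 0.977, -0.0]
ft_force: [-0.5, 0.1, -0.7]
width: 65.6
```

Run:
```python
from h import *
rel([525,-303,150])
for n in["side","top","wrist"]:
    s=snapshot(n); save(s,n+"14"); print(n)
    for t in tins(s): print(*t)
```

```text
row [ 0.0002 -0.0008  0.1176] [0. 0. 0.] len mm 94.0 tcp [ 525.3 -302.5  244.1] j [-0.52  0.38  0.19  1.38 -0.   -0.1 ] yaw tool y 65.5 F [-0.54  0.12 -0.68] w 65.6 t 14.025
side
[304.3 313.4] [60.6 69. ] [ 525.9 -304.    17. ]
top
[235.3 198.4] [49.2 49.5] [502.2  67.2  17. ]
[393.3 185.2] [49.3 51.1] [ 527.4 -306.2   17. ]
wrist
[250.1 165.4] [109.6 111.2] [ 524.1 -303.1   17. ]
```

View pics/side14.png

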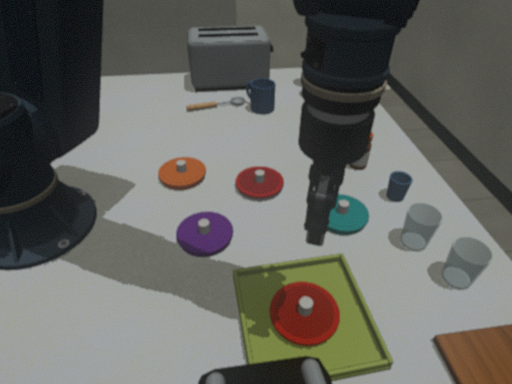

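View pics/wrist14.png

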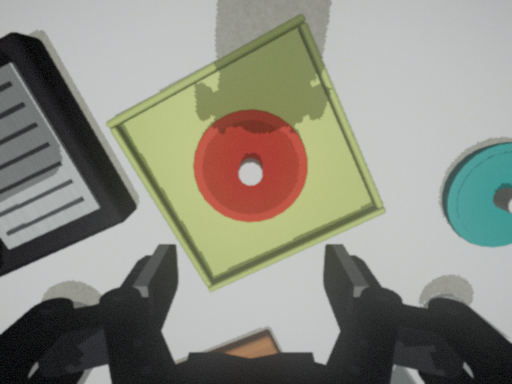

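The tin stands level near the tray's centre, the arm is clear, and the other tin hasn't moved.

```bash
python3 -c "
from plant import *
print(finish_job())"
```

```text
the job is handed in; nothing more can be done
None
```

The rocking tin is standing in the green tray and the job is handed in, at about 14 s on the clock. `finish_job()` gave no verdict.

**Finding it:** I pressed the red-lidded tin at about (481, 238) mm near its rim with closed fingers. It gave way at about 1 N for roughly 5 mm, then stopped hard at about 10 N, and the side picture showed it clearly tilted. After I let go it stood level again in the same place. I took it as the rocking one on that evidence and did not press the other tin to compare.

**Moving it:** I gripped it by the knob, carried it over and lowered it until the wrist force showed it touching the tray floor. I then opened the fingers and raised the arm about 200 mm.

**Last checks:**
- **Rocking tin:** all three cameras put it within a few mm of the tray's centre, about (525, -303) mm, and it looks level.
- **Steady tin:** its position in the top view is exactly what it was at the start.
- **Robot:** nothing is touching it, and the wrist force is near zero.
- **Disagreement:** the top and side cameras differed by up to about 6 mm in y on the tins. The side view's estimate of the tray centre was further off because the tray's near edge was partly hidden. The tin's ±65 mm allowance in the tray easily covers both.

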